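# Find the sound spring arm and stand the salt mill on it

### The arm

A 7-joint arm with a two-finger parallel gripper is mounted at the origin on a cart in front of the work surface, level with it; the furniture and walls round the work are solid. World frame = base frame: x ahead of the robot, y to its left, z up, the work surface at z = 0. Lengths are in m, angles in rad, forces in N, time in s.
With the tool pointing down it reaches from about 0.35 to 0.9 m from the base axis. Payload 19.9 kg.
Tool frame: the origin (TCP) lies midway between the tips of the shut fingers; the grasp point (between the pads) lies 19 mm behind it (manip.tcp_to_grasp is the distance from the TCP to the grasp point, in m); z points along the fingers, y is the line along which they close (so a half turn about z gives the same grasp; the last joint's range is limited). The gripper opens to 85 mm and grips with 20 to 120 N. Pads are 22 mm wide; open, the fingers measure 114 mm over their backs; the gripper's body (76 mm by 85 mm) begins 54 mm behind the grasp point. The pads swing forward as they close: fully open they stand 13 mm farther back than shut.
Start: joints at [1.062, 0.417, -0.01, 1.614, 0.005, 1.111, -0.053], TCP at [0.281, -0.558, 0.231] pointing down, gripper open.
Joint ranges: [-2.81, 2.81], [-0.39, 2.02], [-1.27, 1.25], [0.06, 2.57], [-1.19, 4.33], [0.19, 2], [-2.82, 2.82]. Speed limits (rad/s): [1.89, 1.89, 2.39, 2.39, 3.01, 3.01, 3.01].

### API

Orientations are given as [roll, pitch, yaw] about the fixed x, y, z axes, in that order (R = Rz(yaw) Ry(pitch) Rx(roll)).
In Python, from rig import manip, vision gives the robot as it stands. The module is installed in compiled form; this text tells all that it offers.
- The arm moves only by the tool servo_tool, never from a script. Its argument "plan" is a list of rows, each a list of 7 numbers: the turn, a rotation vector about the tool's x, y, z in units of 2 pi rad (1.0 is 2 pi rad), then the shift along the tool's x, y, z in units of 0.05 m (1.0 is 0.05 m), then the finger opening in mm, from 0 to 85.4. A call has 1 to 12 rows; each row shifts and turns the commanded pose from where the row before left it, along the tool's axes as they then stand; what a row does not reach is not made up. A row lasts 1/10 s, in which the tool goes at most 50 mm and 8.59 degrees, less where a joint would pass 70% of its speed; a pose out of reach is approached as far as the arm can. A call with a number of a shift or a turn outside -1 to 1 is refused whole. A call with a gripper value outside its range is refused whole. The fingers move at their own pace and stop on an object; "force" is the grip in N (left out, the last holds). Time passes only in rows, so rows that do not move let the fingers close. It gives the time, the measured TCP pose, the force, the opening and the grip force at its end, in the units of the state.
- manip.get_obs(): the state, without advancing time (a new reading comes with each control period).
- vision.get_image(name): name is "scene" or "top"; returns a dict with "color" (420x560x3 uint8, red, green, blue), "vertical_fov" (degrees; the focal length in pixels is half the picture's height over the tangent of half this angle, whatever the lens; pixels are square), "cx", "cy" (the principal point, pixels), "position" and "attitude" of the camera in the world. Camera axes: x right, y down, z forward; pixel columns grow to the right and rows downward; lengths in m; the calibration is good to about 2 mm. A picture is of the moment at which its call begins. There is no depth.
- manip.close_job(): hands the job in; it is judged then, once.
The state is a dict: "time_s": time; "joints": joint angles; "joint_vel": joint speeds; "joint_efforts": joint torques, N m; "eef_pos": TCP position; "eef_rot": TCP orientation; "force": force on the tool from outside, world axes, zero at the start; "wrist_torque": the same for the moment, N m; "width": finger opening in m; "grasp_force": force on a finger pad.
Only numpy, scipy, OpenCV 4.12 (cv2) and the standard library are available. Lean on these libraries where they do the work, as an engineer would, in place of code of your own. Each camera call takes 0.05 s, during which the arm holds its last target. There are 200 camera calls.

### The job

One of these two little mill stands has a tired spring arm. Push straight down on the red pad in the middle of each arm with about 10 N for a second, the stand on the left (as the robot sees it) first and then the one on the right, never with more than 18 N, and judge which arm gives less. Then stand the salt mill upright in the brass dish of that stiffer arm, which carries it nearly level, let go, and leave the mug, spice jar, tea-light and matchbox where they are.

Things in the scene. Friction and masses are not known exactly. Their poses are not given: they have to be found in the camera images.
- salt_center (a point): Centre (half-way up) of the loose salt mill, a clear round mill with white salt in it and a grey top, 44 mm across and 90 mm high, about 200 g, standing upright on the table to the robot's right.
- perch_a_press (a point): Centre of the top of stand A's round red press pad (24 mm across, 4.5 mm high), half-way along its springy arm: 81 mm above the table at rest, 65 mm from the arm's root. Its x axis points along the arm from the dish to the root, its z up. The two stands look the same and either may be the left one (larger y).
- perch_b_press (a point): The same point of stand B, which looks exactly like stand A.
- perch_a_dish (a point): Centre of the inner floor of the brass dish at the end of stand A's arm, 76 mm above the table at rest and 70 mm beyond the press pad. The dish is round, 57 mm across outside and about 49 mm inside; its rim stands 3 mm above its floor.
- perch_b_dish (a point): The same point of stand B.
- mug: Green mug, 82x112x89 mm, origin at its underside. A bystander: leave it.
- jar: Spice jar with a green cap, 46 mm across and 106 mm high, origin at its underside. A bystander: leave it.
- matchbox: Matchbox, 37x56x16 mm, lying flat, origin at its underside. A bystander: leave it.
- perch_a_strip: Stand A's arm: a springy steel strip 24 mm wide, 3 mm thick, level at rest, with pad and dish; origin at its root over the foot's middle, 75 mm above the table; -x runs out to the dish, roughly towards the robot. One stand's arm sinks about 3 mm at the pad under 10 N, the other's about 10 mm (dish: twice that); which is not shown. It springs back.
- perch_b_strip: Stand B's arm, likewise. Each arm is held in a dark clamp block (top 83 mm above the table, screw heads 86 mm) on a post over a round dark foot 88 mm across that is fixed to the table.
- candle: Tea-light, 38 mm across and 15 mm high, origin at its underside. A bystander: leave it.

How it is judged:
By the outcome, as a careful person would: the job done as asked, in the order asked, and still so for the second after the job is handed in, with the robot touching nothing.
It also fails if it takes over 67 s, if anything falls off the work surface, if the arm or the gripper's body presses on something with over 40 N, if the wrist force passes 120 N, or if a joint passes its speed limit or range.

## Working session

There is one attempt and no reset: what is moved stays moved. The work goes in short steps, Python scripts to look and compute and a tool call to move; the robot and the scene stay as the last step left them, time stands still between calls to the robot, and variables do not carry over. Pictures are saved under pics/ and viewed, at most 10 in all, crops included, and the job is handed in when it is done.

Besides the shell and the picture viewer there is one more tool, called after "Request:" by a JSON object that holds its "name" and its "arguments". servo_tool: Moves the arm, as the interface text tells. Its arguments: {"type":"object","properties":{"plan":{"type":"array"},"force":{"type":"number"}},"required":["plan"]}

```bash
mkdir -p pics
python3 - <<'E'
from rig import manip, vision
import cv2,pickle
d={}
for n in("scene","top"):
    r=vision.get_image(n);d[n]=r
    cv2.imwrite(f"pics/{n}0.png",r["color"][:,:,::-1])
    print(n,{k:v for k,v in r.items() if k!="color"})
pickle.dump(d,open("im0.pkl","wb"))
print(manip.get_obs(),manip.tcp_to_grasp)
E
```

```text
scene {'vertical_fov': 57.4035239668088, 'cx': 279.16980302283633, 'cy': 206.7110245868353, 'position': array([0.19195473, 0.20143453, 0.69633035]), 'attitude': array([-2.41080885, -0.00442769, -2.25812349])}
top {'vertical_fov': 47.56315573484655, 'cx': 278.40525865431295, 'cy': 210.9538314152221, 'position': array([ 0.39267578, -0.17452732,  1.35779095]), 'attitude': array([-2.98050372,  0.02306862, -1.56475252])}
{'time_s': 0.1, 'joints': array([ 1.06251602,  0.41788937, -0.01032195,  1.61411631,  0.00469762,
        1.11067368, -0.05301636]), 'joint_vel': array([-0.00053222, -0.00083591, -0.00046363, -0.00228098,  0.00028452,
       -0.00182345, -0.00205312]), 'joint_efforts': array([ 8.77983348e-04, -8.65824580e+01,  6.80355951e-01, -4.35635090e+01,
        1.92327885e-02,  4.89636514e-03, -9.44794510e-05]), 'eef_pos': array([ 0.28112348, -0.55786384,  0.2307373 ]), 'eef_rot': array([-3.14053250e+00,  7.42014429e-05,  4.66788257e-01]), 'force': array([ 0.12467309, -0.33527469,  0.45197226]), 'wrist_torque': array([ 0.01195643, -0.00483603, -0.01435021]), 'grasp_force': 0.0, 'width': 0.08543558490177768} 0.0187
```

View pics/scene0.png

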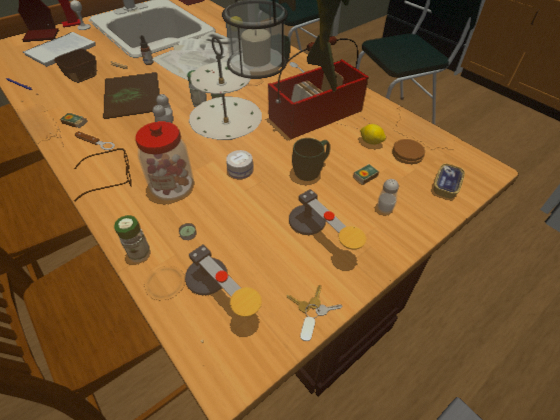

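View pics/top0.png

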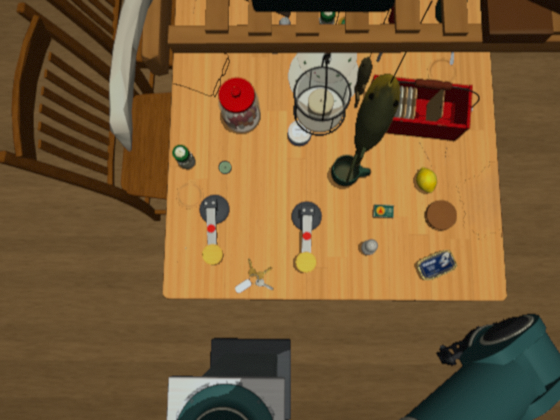

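The scene view shows the left stand with its pad at (222,277) and dish at (245,302), the right stand with its pad at (329,216) and dish at (352,238), and the mill at (388,195). The top view has the pads at (211,229) and (307,236), the dishes at (212,255) and (305,262), and the mill at (370,247).

```bash
cat > h.py <<'E'
import numpy as np, cv2
from scipy.spatial.transform import Rotation as R
def ray(r,u,v):
    H=r["color"].shape[0]; f=H/2/np.tan(np.radians(r["vertical_fov"])/2)
    d=R.from_euler("xyz",r["attitude"]).apply([(u-r["cx"])/f,(v-r["cy"])/f,1]); return np.array(r["position"]),d/np.linalg.norm(d)
def onz(r,u,v,z):
    p,d=ray(r,u,v); return p+d*(z-p[2])/d[2]
def two(a,b):
    (p,d),(q,e)=a,b
    s=np.linalg.lstsq(np.c_[d,-e],q-p,rcond=None)[0]
    x,y=p+d*s[0],q+e*s[1]; return (x+y)/2,np.linalg.norm(x-y)
def blobs(r,lo,hi,box,amin=8):
    x0,y0,x1,y1=box
    m=cv2.inRange(cv2.cvtColor(r["color"],cv2.COLOR_RGB2HSV),np.array(lo),np.array(hi)); k=np.zeros_like(m);k[y0:y1,x0:x1]=m[y0:y1,x0:x1]
    n,l,s,c=cv2.connectedComponentsWithStats(k)
    return [(c[i].round(2),s[i].tolist()) for i in range(1,n) if s[i][4]>=amin]
RED=((0,190,110),(5,255,255)); YEL=((16,170,90),(30,255,255)); GREY=((0,0,60),(180,60,255))
E
python3 - <<'E'
from h import *
import pickle
d=pickle.load(open("im0.pkl","rb"));s,t=d["scene"],d["top"]
for n,r,bx in(("s",s,[(200,255,270,325),(310,200,375,255)]),("t",t,[(195,215,228,270),(290,222,325,276)])):
  for b in bx:
    for nm,c,z in(("red",RED,.081),("yel",YEL,.078)):
      for c_,st in blobs(r,*c,b,15): print(n,nm,c_,st,onz(r,*c_,z).round(4))
for n,r,b in(("s",s,(372,172,405,218)),("t",t,(358,235,382,259))):
  for c_,st in blobs(r,*GREY,b,10): print(n,"mill",c_,st)
cv2.imwrite("pics/c.png",np.hstack([cv2.resize(s["color"][165:225,360:420],(400,400)),cv2.resize(t["color"][225:265,350:390],(400,400))])[:,:,::-1])
E
```

```text
s red [221.13 275.64] [216, 271, 12, 10, 95] [0.5518 0.0417 0.081 ]
s yel [245.73 302.07] [229, 287, 34, 38, 774] [0.4808 0.0374 0.078 ]
s yel [203.28 309.2 ] [200, 304, 8, 11, 25] [0.5166 0.1027 0.078 ]
s yel [215.77 321.81] [212, 319, 9, 6, 26] [0.4832 0.0987 0.078 ]
s red [328.49 215.39] [324, 212, 10, 8, 59] [ 0.5317 -0.2158  0.081 ]
s yel [352.29 237.6 ] [338, 226, 30, 24, 520] [ 0.4605 -0.2137  0.078 ]
t red [210.77 228.03] [208, 225, 7, 7, 35] [0.5527 0.0391 0.081 ]
t yel [212.42 254.37] [201, 245, 22, 20, 306] [0.4818 0.0331 0.078 ]
t red [306.59 235.54] [303, 233, 8, 6, 37] [ 0.5332 -0.22    0.081 ]
t yel [299.5  262.21] [295, 253, 14, 20, 62] [ 0.4619 -0.201   0.078 ]
t yel [311.27 256.55] [307, 254, 9, 6, 22] [ 0.4771 -0.2324  0.078 ]
t yel [314.   265.35] [311, 261, 6, 10, 17] [ 0.4537 -0.2396  0.078 ]
s mill [390.78 184.62] [384, 179, 14, 12, 120]
s mill [386.89 200.91] [380, 193, 16, 18, 209]
t mill [368.99 246.5 ] [362, 240, 15, 14, 169]
```

View pics/c.png

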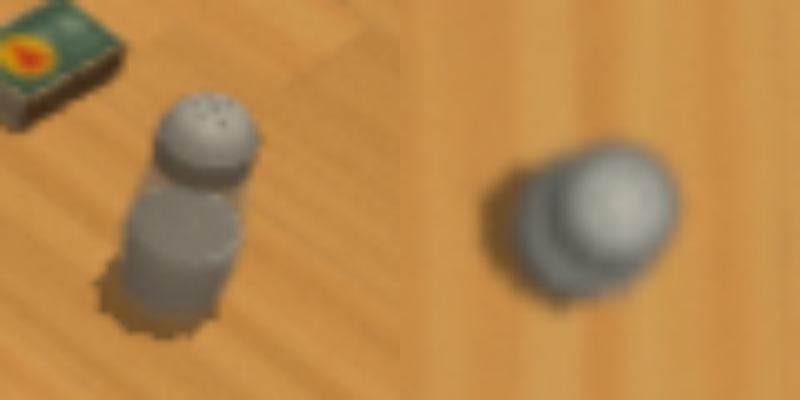

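The crops put the mill cap centre at about (391,185.6) in the scene view and (371.7,245.5) in the top view. The cylindrical body sits below it.

Run:
```python
from h import *
import pickle
d=pickle.load(open("im0.pkl","rb"));s,t=d["scene"],d["top"]
for n,a,b in(("padL",(221.1,275.6),(210.8,228)),("padR",(328.5,215.4),(306.6,235.5)),("dishL",(245.7,302.1),(212.4,254.4)),("dishR",(352.3,237.6),(305.3,262)),("cap",(391,185.6),(371.7,245.5))):
    x,e=two(ray(s,*a),ray(t,*b)); print(n,x.round(4),e.round(4))
print(onz(s,391,185.6,.073),onz(t,371.7,245.5,.073))
```

```text
padL [0.5538 0.0402 0.0769] 0.0013
padR [ 0.5344 -0.22    0.0753] 0.001
dishL [0.483  0.035  0.0715] 0.0022
dishR [ 0.4626 -0.2167  0.0735] 0.0004
cap [ 0.5083 -0.3943  0.0751] 0.0015
[ 0.5100569  -0.39601318  0.073     ] [ 0.50781702 -0.39504934  0.073     ]
```

Request:
{"name": "servo_tool", "arguments": {"plan": [[0,0,0.0186,0,0,0,0],[0,0,0.0186,0,0,0,0],[0,0,0.0186,0,0,0,0],[0,0,0.0186,0,0,0,0],[0,0,0,0.3,-0.6,0,0],[0,0,0,0.3,-0.6,0,0],[0,0,0,0.3,-0.6,0,0],[0,0,0,0.3,-0.6,0,0],[0,0,0,0.3,-0.6,0,0],[0,0,0,0.3,-0.6,0,0],[0,0,0,0.3,-0.6,0,0],[0,0,0,0.3,-0.6,0,0]]}}

```text
time_s: 1.3
eef_pos: [0.4017, -0.3168, 0.2311]
eef_rot: [-3.141, 0.0, -0.001]
force: [0.7, -0.4, 0.4]
width: -0.0002
grasp_force: 0.0
```

Request:
{"name": "servo_tool", "arguments": {"plan": [[0,0,0,0.3,-0.7,0,0],[0,0,0,0.3,-0.7,0,0],[0,0,0,0.3,-0.7,0,0],[0,0,0,0.3,-0.7,0,0],[0,0,0,0.3,-0.7,0,0],[0,0,0,0.3,-0.7,0.4,0],[0,0,0,0.3,-0.7,0.4,0],[0,0,0,0.3,-0.7,0.4,0],[0,0,0,0.3,-0.7,0.4,0],[0,0,0,0.3,-0.7,0.4,0],[0,0,0,0,-0.1,0.4,0],[0,0,0,0,0,0,0]]}}

```text
time_s: 2.5
eef_pos: [0.5501, 0.038, 0.1087]
eef_rot: [-3.141, 0.005, 0.002]
force: [0.7, -0.8, 0.8]
width: 0.0004
grasp_force: 0.0
```

Request:
{"name": "servo_tool", "arguments": {"plan": [[0,0,0,0,0,0,0],[0,0,0,0,0,0,0]]}}

```text
time_s: 2.7
eef_pos: [0.552, 0.0356, 0.1124]
eef_rot: [3.141, -0.001, -0.002]
force: [-0.2, -0.3, -0.3]
width: -0.0004
grasp_force: 0.0
```

Request:
{"name": "servo_tool", "arguments": {"plan": [[0,0,0,0.02,-0.09,0.2,0],[0,0,0,0,0,0.2,0],[0,0,0,0,0,0.1,0],[0,0,0,0,0,0.06,0],[0,0,0,0,0,0,0],[0,0,0,0,0,0,0],[0,0,0,0,0,0,0]]}}

```text
time_s: 3.4
eef_pos: [0.5528, 0.0412, 0.0835]
eef_rot: [-3.142, -0.0, -0.001]
force: [-0.7, -0.1, -0.0]
width: 0.0001
grasp_force: 0.0
```

Run:
```python
from rig import manip, vision
import cv2,numpy as np
a,b=[vision.get_image(n)["color"] for n in("scene","top")]
cv2.imwrite("pics/p1.png",np.hstack([cv2.resize(a[225:325,175:275],(400,400)),cv2.resize(b[195:275,170:250],(400,400))])[:,:,::-1])
print(manip.get_obs()["eef_pos"],manip.get_obs()["force"])
```

```text
[0.55280322 0.04119055 0.08352001] [-0.87433431 -0.60098881  0.10961616]
```

View pics/p1.png

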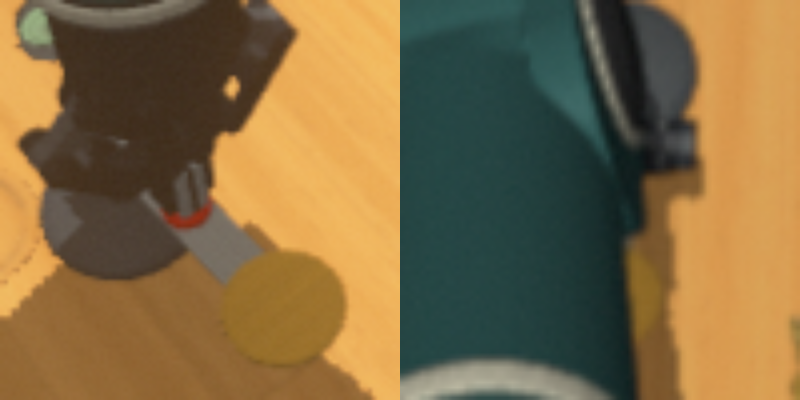

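The fingertips sit over the red pad (scene crop, about (187,205)). I'm pressing gently.

Request:
{"name": "servo_tool", "arguments": {"plan": [[0,0,0,0,0,0.05,0],[0,0,0,0,0,0.03,0],[0,0,0,0,0,0,0],[0,0,0,0,0,0,0]]}}

```text
time_s: 3.9
eef_pos: [0.5528, 0.0412, 0.0794]
eef_rot: [-3.142, -0.0, -0.001]
force: [-0.5, 0.1, 3.5]
width: -0.0006
grasp_force: 2.1
```

Request:
{"name": "servo_tool", "arguments": {"plan": [[0,0,0,0,0,0.03,0],[0,0,0,0,0,0,0],[0,0,0,0,0,0,0]]}}

```text
time_s: 4.2
eef_pos: [0.5527, 0.0412, 0.0781]
eef_rot: [3.142, -0.0, -0.001]
force: [-2.9, -0.7, 8.5]
width: 0.0001
grasp_force: 4.5
```

Request:
{"name": "servo_tool", "arguments": {"plan": [[0,0,0,0,0,0.01,0],[0,0,0,0,0,0,0],[0,0,0,0,0,0,0]]}}

```text
time_s: 4.5
eef_pos: [0.5527, 0.0412, 0.0776]
eef_rot: [3.142, -0.0, -0.001]
force: [-2.0, -0.8, 10.4]
width: 0.0002
grasp_force: 5.2
```

Request:
{"name": "servo_tool", "arguments": {"plan": [[0,0,0,0,0,0,0],[0,0,0,0,0,0,0],[0,0,0,0,0,0,0],[0,0,0,0,0,0,0],[0,0,0,0,0,0,0],[0,0,0,0,0,0,0],[0,0,0,0,0,0,0],[0,0,0,0,0,0,0],[0,0,0,0,0,0,0],[0,0,0,0,0,0,0]]}}

```text
time_s: 5.5
eef_pos: [0.5527, 0.0412, 0.0777]
eef_rot: [3.142, -0.0, -0.001]
force: [-3.1, 0.1, 10.4]
width: 0.0
grasp_force: 5.2
```

Left: about 3.3 mm at 10.4 N. Now the right one.

Request:
{"name": "servo_tool", "arguments": {"plan": [[0,0,0,0,0,-0.2,0],[0,0,0,0,0,-0.5,0],[0,0,0,-0.05,0.65,0,0],[0,0,0,-0.05,0.65,0,0],[0,0,0,-0.05,0.65,0,0],[0,0,0,-0.05,0.65,0,0],[0,0,0,-0.05,0.65,0,0],[0,0,0,-0.05,0.65,0,0],[0,0,0,-0.05,0.65,0,0],[0,0,0,-0.04,0.65,0,0],[0,0,0,0,0,0.2,0],[0,0,0,0,0,0,0]]}}

```text
time_s: 6.7
eef_pos: [0.5322, -0.2189, 0.1014]
eef_rot: [-3.141, 0.002, -0.002]
force: [-0.4, 1.1, -0.4]
width: -0.0004
grasp_force: 0.0
```

Request:
{"name": "servo_tool", "arguments": {"plan": [[0,0,0,0,0,0,0],[0,0,0,0,0,0,0]]}}

```text
time_s: 6.9
eef_pos: [0.5334, -0.2176, 0.1026]
eef_rot: [-3.141, -0.0, 0.001]
force: [-0.1, -0.0, -0.6]
width: 0.0001
grasp_force: 0.0
```

Request:
{"name": "servo_tool", "arguments": {"plan": [[0,0,0,0,0.03,0.2,0],[0,0,0,0,0,0.13,0],[0,0,0,0,0,0.05,0],[0,0,0,0,0,0,0],[0,0,0,0,0,0,0],[0,0,0,0,0,0.04,0],[0,0,0,0,0,0.04,0],[0,0,0,0,0,0,0],[0,0,0,0,0,0,0]]}}

```text
time_s: 7.8
eef_pos: [0.533, -0.2203, 0.0793]
eef_rot: [-3.142, 0.0, -0.001]
force: [-0.3, -0.2, 1.1]
width: -0.0001
grasp_force: 0.2
```

Run:
```python
from rig import manip, vision
import cv2,numpy as np
a,b=[vision.get_image(n)["color"] for n in("scene","top")]
cv2.imwrite("pics/p2.png",np.hstack([cv2.resize(a[165:265,285:385],(400,400)),cv2.resize(b[205:285,265:345],(400,400))])[:,:,::-1])
print(manip.get_obs()["eef_pos"],manip.get_obs()["force"])
```

```text
[ 0.5330058  -0.22026783  0.07932325] [-0.30258685  0.79284934  1.19649676]
```

View pics/p2.png

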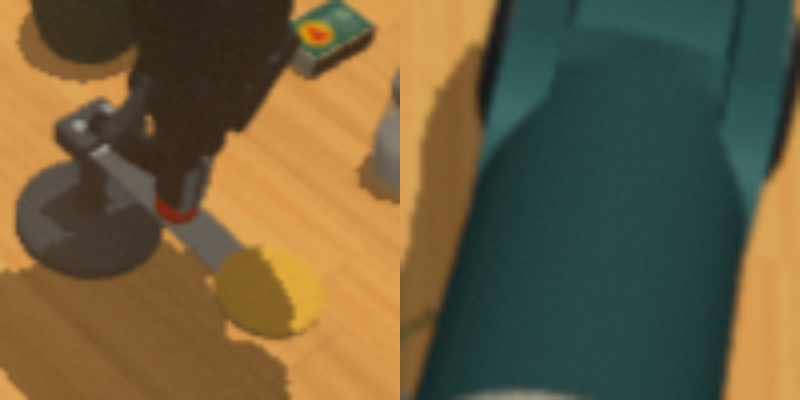

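The fingertips are on the right-hand red pad (scene crop, about (178,208)). Pressing on.

Request:
{"name": "servo_tool", "arguments": {"plan": [[0,0,0,0,0,0.04,0],[0,0,0,0,0,0.04,0],[0,0,0,0,0,0,0],[0,0,0,0,0,0,0]]}}

```text
time_s: 8.3
eef_pos: [0.533, -0.2203, 0.0753]
eef_rot: [3.142, 0.0, -0.001]
force: [-2.3, 0.2, 6.0]
width: -0.0
grasp_force: 2.7
```

Request:
{"name": "servo_tool", "arguments": {"plan": [[0,0,0,0,0,0.04,0],[0,0,0,0,0,0.02,0],[0,0,0,0,0,0,0],[0,0,0,0,0,0,0]]}}

```text
time_s: 8.7
eef_pos: [0.533, -0.2203, 0.0725]
eef_rot: [3.141, -0.0, -0.001]
force: [-3.4, 0.1, 9.2]
width: -0.0001
grasp_force: 4.4
```

Request:
{"name": "servo_tool", "arguments": {"plan": [[0,0,0,0,0,0.015,0],[0,0,0,0,0,0,0],[0,0,0,0,0,0,0],[0,0,0,0,0,0,0],[0,0,0,0,0,0,0],[0,0,0,0,0,0,0],[0,0,0,0,0,0,0],[0,0,0,0,0,0,0],[0,0,0,0,0,0,0],[0,0,0,0,0,0,0],[0,0,0,0,0,0,0],[0,0,0,0,0,0,0]]}}

```text
time_s: 9.9
eef_pos: [0.5331, -0.2204, 0.0719]
eef_rot: [3.141, -0.0, -0.001]
force: [-3.0, 0.9, 9.5]
width: -0.0002
grasp_force: 4.8
```

Left gives about 3.3 mm and right about 9 mm, so the left arm is stiffer. Now fetching the mill.

Request:
{"name": "servo_tool", "arguments": {"plan": [[0,0,0,0,0,-0.2,0],[0,0,0,0,0,-0.6,0],[0,0,0,0,0,-0.8,30],[0,0,0,0,0,-0.6,85],[0,0,0,-0.08,0.5,0,85],[0,0,0,-0.08,0.6,0,85],[0,0,0,-0.08,0.6,0,85],[0,0,0,-0.08,0.6,0,85],[0,0,0,-0.08,0.6,0,85],[0,0,0,-0.08,0.6,0,85],[0,0,0,0,0,0,85],[0,0,0,0,0,0,85]]}}

```text
time_s: 11.1
eef_pos: [0.5086, -0.3955, 0.1815]
eef_rot: [-3.141, 0.0, -0.002]
force: [0.8, -0.1, 0.9]
width: 0.0851
grasp_force: 0.0
```

Request:
{"name": "servo_tool", "arguments": {"plan": [[0,0,0,0,0,0,85],[0,0,0,0,0,0,85]]}}

```text
time_s: 11.3
eef_pos: [0.5093, -0.3942, 0.1818]
eef_rot: [-3.141, -0.0, 0.001]
force: [-1.4, 0.2, -0.5]
width: 0.0851
grasp_force: 0.0
```

Request:
{"name": "servo_tool", "arguments": {"plan": [[0,0,0,0,0,0.6,85],[0,0,0,0,0,0.6,85],[0,0,0,0,0,0.5,85],[0,0,0,0,0,0.5,85],[0,0,0,0,0,0.4,85],[0,0,0,0,0,0.3,85],[0,0,0,0,0,0.15,85],[0,0,0,0,0,0,85],[0,0,0,0,0,0,85]]}}

```text
time_s: 12.2
eef_pos: [0.5093, -0.3954, 0.0299]
eef_rot: [3.141, -0.001, -0.001]
force: [0.4, 0.1, 0.1]
width: 0.0848
grasp_force: 0.0
```

Run:
```python
from rig import manip, vision
import cv2,numpy as np
a=vision.get_image("scene")["color"]
cv2.imwrite("pics/p3.png",cv2.resize(a[120:240,320:460],(700,600))[:,:,::-1])
print(manip.get_obs()["eef_pos"],manip.get_obs()["force"])
```

```text
[ 0.50937656 -0.39553614  0.03001732] [ 0.28520134 -0.74256093  0.25872199]
```

View pics/p3.png

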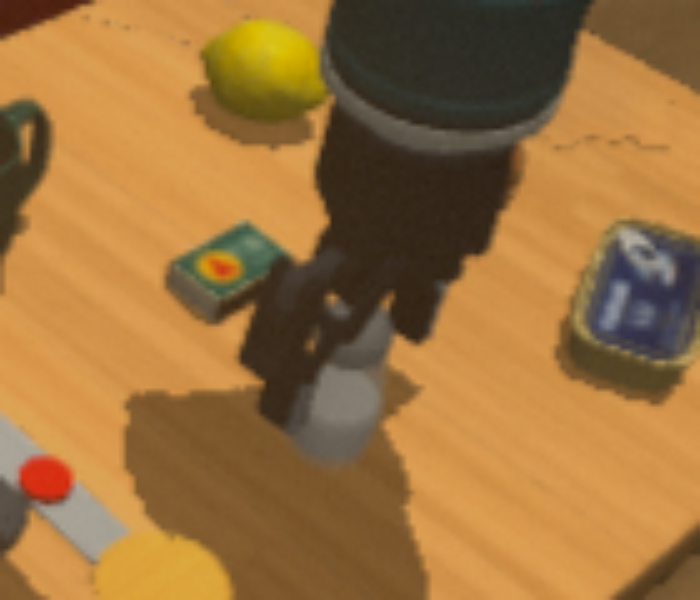

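The mill, at about (340,380) in the crop, stands between the open fingers, with the matchbox clear. Closing.

Request:
{"name": "servo_tool", "arguments": {"plan": [[0,0,0,0,0,0,60],[0,0,0,0,0,0,40],[0,0,0,0,0,0,30],[0,0,0,0,0,0,30],[0,0,0,0,0,0,30],[0,0,0,0,0,0,30]], "force": 30}}

```text
time_s: 12.85
eef_pos: [0.5091, -0.3953, 0.0297]
eef_rot: [3.141, -0.0, -0.001]
force: [-1.7, 3.3, 8.1]
width: 0.0393
grasp_force: 29.7
```

Request:
{"name": "servo_tool", "arguments": {"plan": [[0,0,0,0,0,-0.1,30],[0,0,0,0,0,-0.3,30],[0,0,0,0,0,-0.5,30],[0,0,0,0,0,-0.6,30],[0,0,0,0,0,-0.6,30],[0,0,0,0,0,-0.5,30],[0,0,0,0,0,-0.3,30],[0,0,0,0,0,0,30],[0,0,0,0,0,0,30]]}}

```text
time_s: 13.75
eef_pos: [0.5085, -0.3951, 0.1733]
eef_rot: [-3.141, 0.001, -0.001]
force: [0.3, -0.3, -2.8]
width: 0.0397
grasp_force: 30.3
```

Run:
```python
from rig import manip, vision
import cv2,numpy as np
a=vision.get_image("scene")["color"]
cv2.imwrite("pics/p4.png",cv2.resize(a[100:240,310:460],(640,600))[:,:,::-1])
o=manip.get_obs();print(o["eef_pos"],o["force"],o["width"])
```

```text
[ 0.50830521 -0.39493328  0.17272987] [ 0.05880253  0.29261769 -2.24829767] 0.039199254712189865
```

View pics/p4.png

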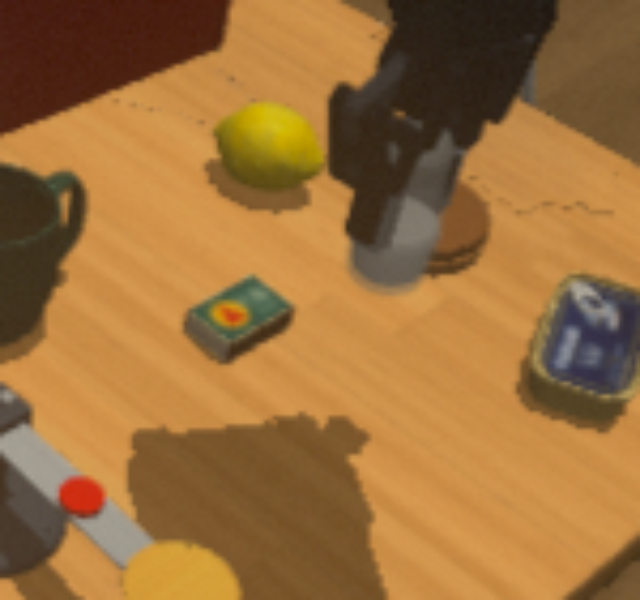

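The mill is lifted and upright, with its bottom at (390,270) in the crop. I'm carrying it over to the left dish.

Request:
{"name": "servo_tool", "arguments": {"plan": [[0,0,0,-0.04,-0.4,0,30],[0,0,0,-0.05,-0.8,0,30],[0,0,0,-0.05,-0.8,0,30],[0,0,0,-0.05,-0.8,0,30],[0,0,0,-0.05,-0.8,0,30],[0,0,0,-0.05,-0.8,0,30],[0,0,0,-0.05,-0.8,0,30],[0,0,0,-0.05,-0.8,0,30],[0,0,0,-0.05,-0.8,0,30],[0,0,0,-0.04,-0.8,0,30],[0,0,0,-0.05,-0.6,0,30],[0,0,0,0,-0.2,0,30]]}}

```text
time_s: 15.0
eef_pos: [0.4816, 0.0279, 0.1731]
eef_rot: [-3.141, 0.002, 0.003]
force: [0.2, -0.7, -1.7]
width: 0.0395
grasp_force: 30.3
```

Request:
{"name": "servo_tool", "arguments": {"plan": [[0,0,0,0,0,0.3,30],[0,0,0,0,0,0.3,30],[0,0,0,0,0,0,30],[0,0,0,0,0,0,30],[0,0,0,0,0,0,30]]}}

```text
time_s: 15.5
eef_pos: [0.4829, 0.0245, 0.1444]
eef_rot: [-3.142, -0.0, -0.001]
force: [1.1, 0.8, -1.6]
width: 0.0395
grasp_force: 30.5
```

Run:
```python
from rig import manip, vision
import cv2,numpy as np,pickle
r=vision.get_image("scene");a=r["color"];pickle.dump(r,open("im5.pkl","wb"))
cv2.imwrite("pics/p5.png",cv2.resize(a[215:335,180:320],(700,600),interpolation=cv2.INTER_CUBIC)[:,:,::-1])
o=manip.get_obs();print(o["eef_pos"],o["eef_rot"],o["force"],o["width"])
```

```text
[0.48292373 0.0245915  0.14450974] [-3.14152764e+00 -5.24383526e-04 -1.00175720e-03] [-0.22737749  0.61049688 -1.32464791] 0.03959362454568776
```

View pics/p5.png

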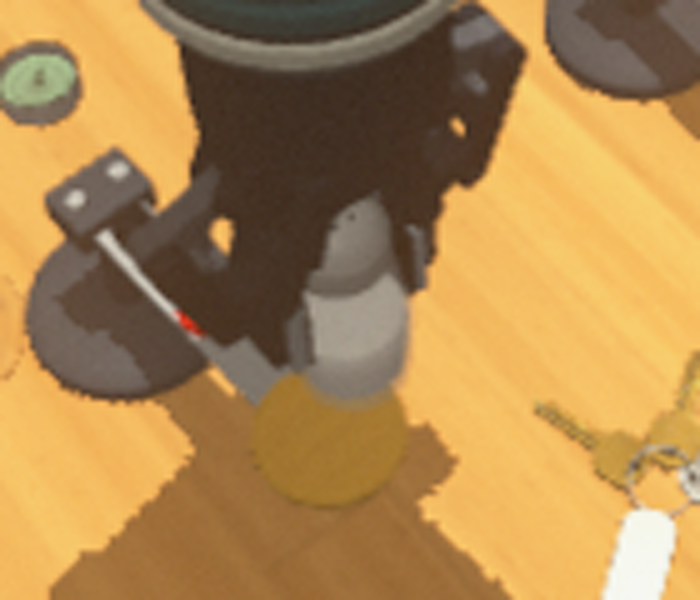

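The mill hangs above the dish. Its bottom edge runs to about (352,408) and its right side to x≈408 in the crop. The dish outline spans x 252–408 and reaches down to y≈508. I'm computing both centres from these tangents.

```bash
cat >> h.py <<'E'
def tang(r,z,rad,umax,vmax):
    # circle on plane z touching image lines u=umax (from left) and v=vmax (from above)
    A=[];b=[]
    P=onz(r,umax,vmax,z)[:2]
    for a,c in(((umax,vmax-30),(umax-3,vmax-30)),((umax-30,vmax),(umax-30,vmax-3))):
        q=onz(r,*a,z)[:2]; t=q-P; n=np.array([-t[1],t[0]])/np.linalg.norm(t)
        if n@(onz(r,*c,z)[:2]-q)<0:n=-n
        A.append(n);b.append(n@P+rad)
    return np.linalg.solve(A,b)
E
python3 - <<'E'
from h import *
import pickle
r=pickle.load(open("im5.pkl","rb"));a=r["color"]
f=lambda x,y:(180+x/5-.5,215+y/5-.5)
print("mill",tang(r,.1145,.022,*f(408,408)),"mill loose",tang(r,.1145,.022,*f(405,406)))
print("dish",tang(r,.079,.0285,*f(408,508)), )
for lo in((14,120,60),(16,150,80)):
  bl=blobs(r,lo,(32,255,200),(228,280,265,320),100);print(bl)
E
```

```text
mill [0.48768973 0.02410283] mill loose [0.48893837 0.02444744]
dish [0.48277831 0.03745657]
[(array([245.33, 306.53]), [228, 290, 37, 30, 942])]
[(array([245.06, 306.84]), [228, 290, 37, 30, 881])]
```

Request:
{"name": "servo_tool", "arguments": {"plan": [[0,0,0,-0.03,-0.12,0,30],[0,0,0,-0.03,-0.12,0.2,30],[0,0,0,0,0,0.2,30],[0,0,0,0,0,0.15,30],[0,0,0,0,0,0.07,30],[0,0,0,0,0,0,30],[0,0,0,0,0,0,30],[0,0,0,0,0,0,30]]}}

```text
time_s: 16.35
eef_pos: [0.4799, 0.0367, 0.1133]
eef_rot: [-3.142, -0.0, -0.001]
force: [0.2, 0.4, -0.7]
width: 0.0393
grasp_force: 30.5
```

Run:
```python
from rig import manip, vision
import cv2,numpy as np,pickle
r=vision.get_image("scene");a=r["color"];pickle.dump(r,open("im6.pkl","wb"))
c=a[255:330,205:300]
b=cv2.convertScaleAbs(cv2.resize(c,(760,600),interpolation=cv2.INTER_CUBIC),alpha=1.6)
cv2.imwrite("pics/p6.png",b[:,:,::-1])
o=manip.get_obs();print(o["eef_pos"],o["eef_rot"],o["force"],o["width"])
```

```text
[0.47983826 0.03669779 0.11330709] [-3.14156720e+00 -4.54884473e-04 -7.76711689e-04] [-0.45457579 -0.55709646 -1.41350034] 0.039751211166211706
```

View pics/p6.png

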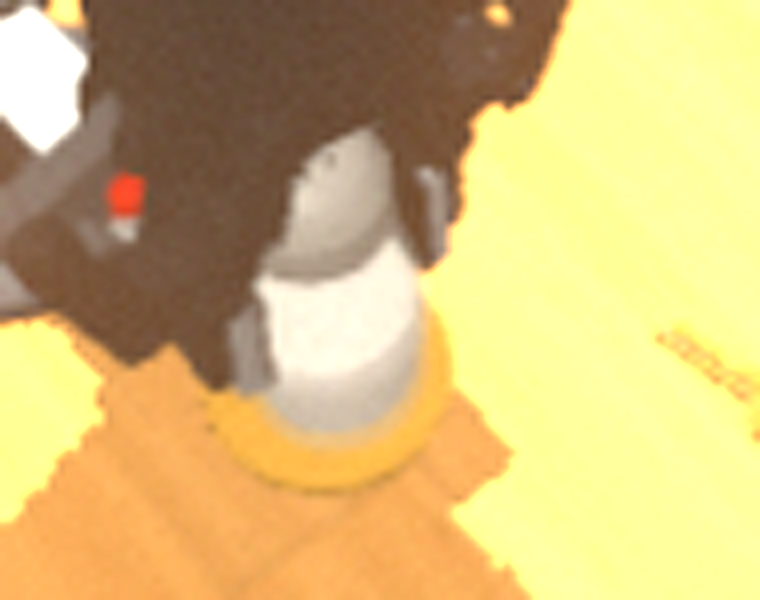

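The crop shows the mill bottom just above the dish. The mill's lowest edge is at y≈448 and its right side at x≈422. The dish's lowest edge is at y≈492, with right and left edges at x≈452 and 205.

Run:
```python
from h import *
import pickle
r=pickle.load(open("im6.pkl","rb"))
f=lambda x,y:(205+x/8-.5,255+y/8-.5)
for z in(.081,.0835): print("mill",tang(r,z,.022,*f(422,448)),tang(r,z,.021,*f(422,448)))
print("dish",tang(r,.079,.0285,*f(452,492)))
a=r["color"].astype(int)
print("column u=246 v300..320",a[300:320,246].tolist())
print("row v=300 u250..268",a[300,250:268].tolist())
```

```text
mill [0.48524778 0.03588463] [0.48381755 0.03571472]
mill [0.48418401 0.03657242] [0.48275378 0.03640251]
dish [0.48303638 0.03748148]
column u=246 v300..320 [[171, 160, 146], [165, 154, 141], [152, 141, 129], [146, 135, 124], [140, 129, 114], [135, 124, 111], [133, 121, 108], [131, 120, 105], [131, 119, 105], [148, 121, 85], [152, 123, 78], [157, 120, 60], [163, 119, 51], [162, 117, 47], [165, 121, 51], [156, 113, 46], [134, 95, 44], [152, 109, 56], [157, 112, 60], [155, 110, 61]]
row v=300 u250..268 [[158, 147, 133], [150, 138, 126], [146, 135, 121], [144, 132, 118], [137, 125, 111], [131, 120, 107], [129, 112, 93], [146, 117, 77], [157, 118, 62], [166, 121, 49], [167, 122, 50], [205, 145, 68], [244, 184, 94], [244, 187, 95], [244, 186, 95], [244, 187, 95], [244, 186, 94], [244, 188, 96]]
```

Within about 1.5 mm. I'll nudge it and lower.

Request:
{"name": "servo_tool", "arguments": {"plan": [[0,0,0,-0.03,-0.025,0.04,30],[0,0,0,0,0,0.06,30],[0,0,0,0,0,0.04,30],[0,0,0,0,0,0.02,30],[0,0,0,0,0,0,30],[0,0,0,0,0,0,30]]}}

```text
time_s: 17.0
eef_pos: [0.4782, 0.038, 0.105]
eef_rot: [-3.142, 0.0, -0.001]
force: [-0.6, 0.1, -0.9]
width: 0.0394
grasp_force: 30.6
```

Request:
{"name": "servo_tool", "arguments": {"plan": [[0,0,0,0,0,0.02,30],[0,0,0,0,0,0,30],[0,0,0,0,0,0,30]]}}

```text
time_s: 17.3
eef_pos: [0.4782, 0.038, 0.1041]
eef_rot: [-3.142, 0.0, -0.001]
force: [-1.1, 0.4, -0.3]
width: 0.0395
grasp_force: 30.7
```

Request:
{"name": "servo_tool", "arguments": {"plan": [[0,0,0,0,0,0.02,30],[0,0,0,0,0,0.01,30],[0,0,0,0,0,0,30],[0,0,0,0,0,0,30],[0,0,0,0,0,0,30]]}}

```text
time_s: 17.8
eef_pos: [0.4782, 0.038, 0.1025]
eef_rot: [-3.142, 0.0, -0.001]
force: [-1.3, -0.2, 1.0]
width: 0.0397
grasp_force: 30.8
```

Request:
{"name": "servo_tool", "arguments": {"plan": [[0,0,0,0,0,0,30],[0,0,0,0,0,0,30]]}}

```text
time_s: 18.0
eef_pos: [0.4782, 0.038, 0.1026]
eef_rot: [-3.142, -0.0, -0.001]
force: [-0.8, 0.4, -0.0]
width: 0.0397
grasp_force: 30.8
```

Request:
{"name": "servo_tool", "arguments": {"plan": [[0,0,0,0,0,0,41],[0,0,0,0,0,0,43],[0,0,0,0,0,0,46],[0,0,0,0,0,0,52],[0,0,0,0,0,0,60],[0,0,0,0,0,0,72],[0,0,0,0,0,0,85],[0,0,0,0,0,0,85],[0,0,0,0,0,0,85],[0,0,0,0,0,0,85]]}}

```text
time_s: 19.0
eef_pos: [0.4782, 0.038, 0.1025]
eef_rot: [-3.142, 0.0, -0.001]
force: [-0.5, -0.0, -0.7]
width: 0.0852
grasp_force: 0.0
```

Run:
```python
from rig import manip, vision
from h import *
r=vision.get_image("scene");a=r["color"].astype(int)
print("col u=246",[(v,a[v,246].tolist()) for v in range(304,322)])
print("row v=300",[(u,a[300,u].tolist()) for u in range(248,264)])
o=manip.get_obs();print(o["eef_pos"],o["force"],o["width"],o["grasp_force"])
```

```text
col u=246 [(304, [169, 158, 143]), (305, [169, 160, 145]), (306, [160, 152, 137]), (307, [147, 139, 125]), (308, [141, 130, 118]), (309, [134, 124, 111]), (310, [131, 122, 107]), (311, [132, 121, 108]), (312, [130, 118, 106]), (313, [140, 118, 87]), (314, [151, 122, 81]), (315, [156, 119, 65]), (316, [155, 113, 50]), (317, [142, 102, 47]), (318, [152, 109, 55]), (319, [155, 110, 58]), (320, [151, 106, 56]), (321, [156, 110, 59])]
row v=300 [(248, [166, 157, 144]), (249, [167, 158, 145]), (250, [165, 156, 140]), (251, [164, 155, 139]), (252, [164, 155, 139]), (253, [164, 155, 140]), (254, [164, 154, 139]), (255, [163, 152, 138]), (256, [152, 142, 128]), (257, [141, 125, 105]), (258, [154, 125, 80]), (259, [159, 120, 58]), (260, [167, 122, 53]), (261, [204, 145, 69]), (262, [244, 186, 96]), (263, [245, 188, 99])]
[0.47813002 0.03801727 0.10253027] [-0.24618524 -0.05988869 -0.58790155] 0.08492304485303831 0.0
```

Request:
{"name": "servo_tool", "arguments": {"plan": [[0,0,0,0,0,-0.1,85],[0,0,0,0,0,-0.3,85],[0,0,0,0,0,-0.5,85],[0,0,0,0,0,-0.6,85],[0,0,0,0,0,-0.6,85],[0,0,0,0,0,-0.6,85],[0,0,0,0,0.3,-0.3,85],[0,0,0,0,0.6,0,85],[0,0,0,0,0.6,0,85],[0,0,0,0,0.6,0,85],[0,0,0,0,0.3,0,85],[0,0,0,0,0,0,85]]}}

```text
time_s: 20.25
eef_pos: [0.4778, -0.084, 0.2528]
eef_rot: [3.141, 0.0, -0.004]
force: [1.0, 0.5, 0.6]
width: 0.0852
grasp_force: 0.0
```

Request:
{"name": "servo_tool", "arguments": {"plan": [[0,0,0,0,0,0,85],[0,0,0,0,0,0,85],[0,0,0,0,0,0,85],[0,0,0,0,0,0,85]]}}

```text
time_s: 20.65
eef_pos: [0.4781, -0.0814, 0.2526]
eef_rot: [-3.141, 0.0, 0.0]
force: [0.7, 0.2, 0.8]
width: 0.0849
grasp_force: 0.0
```

Run:
```python
from rig import manip, vision
import cv2,numpy as np
a,b=[vision.get_image(n)["color"] for n in("scene","top")]
cv2.imwrite("pics/p7.png",np.hstack([cv2.resize(a[245:335,190:280],(400,400)),cv2.resize(b[150:310,160:420],(400,400))])[:,:,::-1])
print(manip.get_obs()["eef_pos"])
```

```text
[ 0.47812056 -0.08165106  0.2525512 ]
```

View pics/p7.png

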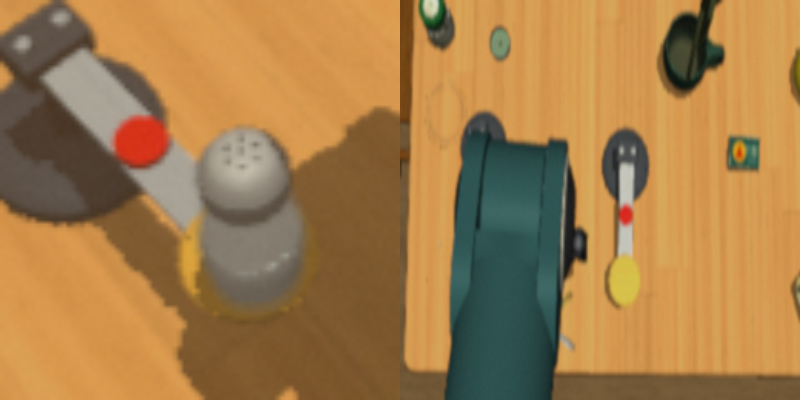

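The mill stands upright and centred inside the left dish: its base is at (250,308) and the dish spans x 180–315 in the crop. The visible bystanders haven't been disturbed.

```bash
python3 -c "
from rig import manip
print(manip.close_job())"
```

```text
the job is handed in; nothing more can be done
None
```

The left arm is the stiffer one (it gave about 3.3 mm at 10.4 N; the right gave about 9 mm at 9.5 N), so the salt mill now stands upright in the left stand's dish, with the gripper clear, the bystanders never touched, and the job handed in at about 21 s.

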